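# Index the mitre guide one hole

## Robot

A 7-joint arm with a two-finger parallel gripper is mounted at the origin on the work surface. World frame = base frame: x ahead of the robot, y to its left, z up, the work surface at z = 0. Lengths are in m, angles in rad, forces in N, time in s.
With the tool pointing down it reaches from about 0.4 to 0.9 m from the base axis. Payload 5.6 kg.
Tool frame: the origin (TCP) lies midway between the tips of the shut fingers; the grasp point (between the pads) lies 19 mm behind it; z points along the fingers, y is the line along which they close (so a half turn about z gives the same grasp; the last joint's range is limited). The gripper opens to 92 mm and grips with 3 to 60 N. Pads are 20 mm wide; open, the fingers measure 128 mm over their backs; the gripper's body (75 mm by 189 mm) begins 69 mm behind the grasp point.
Start: joints at [1.09, 0.468, -0.012, 1.603, 0.006, 1.071, -0.056], TCP at [0.276, -0.589, 0.215] pointing down, gripper open.
Joint ranges: [-2.53, 2.53], [-0.31, 2.02], [-1.57, 1.55], [0.28, 2.44], [-1.29, 4.43], [0.15, 1.84], [-2.92, 2.92]. Speed limits (rad/s): [2.57, 2.57, 3.14, 3.14, 3.14, 3.14, 3.14].

## Interface

Orientations are given as a 3x3 rotation matrix whose columns are the frame's x, y, z axes.
In Python, from station import env, effector, solver, viewer, workorder, search_frame, tip_of gives the robot as it stands. Calls block until the motion is done:
- env.reach(position, orientation): joint-space move of the TCP to a pose.
- env.movel(position, frame=None, rate=0.15): straight line of the TCP; frame=None keeps the orientation; rate is the mean speed in m/s.
- env.goto_joints(angles): joint-space move.
- effector.release() and effector.grasp(squeeze=None): open the fingers fully, or close them until they stop; squeeze is the grip in N (None keeps the last).
- env.pause(seconds).
- solver.inverse_kinematics(position, orientation): joint angles nearest the present ones, or None.
- env.sense(): the state.
- viewer.read_camera(name): name is "side" or "top"; returns (picture, depth): 384x512x3 uint8, red, green, blue; 384x512 float32, m along the optical axis (not along the pixel's ray), 0 where there is no reading.
- viewer.camera_info(name): a dict with "intrinsics" (3x3 intrinsics, pixels), "eye" and "rotation" of the camera in the world. Camera axes: x right, y up, looking along -z (the intrinsics and any distortion apply to the point x, -y, -z); pixel columns grow to the right and rows downward; lengths in m; the calibration is good to about 2 mm. A picture is of the moment at which its call begins. camera_info takes no time and is no camera call.
A pose or a line that the arm cannot do raises env.PlanningError and nothing moves.
- workorder.finish_job(): hands the job in; it is judged then, once.
Trained networks look in the newest picture that a camera, given by its name, has taken for a name from the list of things; names that differ only in an ending like _2 or _b are one class to them, and where a whole thing is asked for, a point or a joint stands for the part that bears it (a point fixed in the world has none). Each returns a list of dicts, best first, with "score" (0 to 1); they miss things now and then, are a little off and sometimes report something else, mostly with a low value. They report only what shows in the picture. A call takes as long as a camera call.
- search_frame(camera, name): "at" ([x, y, z] in m, in world coordinates, good to about 4 mm: the middle of the surface that is visible of it).
- tip_of(camera, name): "at" ([x, y, z] in m, in world coordinates, good to about 4 mm: a listed point, or the origin of a listed thing).
The state is a dict: "t": time; "joint_positions": joint angles; "joint_velocities": joint speeds; "tau": joint torques, N m; "ee_pos": TCP position; "tcp_rot": TCP orientation; "wrist_force": force on the tool from outside, world axes, zero at the start; "moment": the same for the moment, N m; "gripper_width": finger opening in m; "grasp_force": force on a finger pad.
Only numpy, scipy, OpenCV 4.12 (cv2) and the standard library are available. Lean on these libraries where they do the work, as an engineer would, in place of code of your own. Each camera call takes 0.05 s, during which the arm holds its last target. There are 200 camera calls.

## Task

The slat lying beside the mitre jig is the next to be cut. Hook the fingertips under the pull ring of the spring index pin, lift the pin out of its hole, swing the guide arm one hole towards the side of the jig on which the slat lies, and let go so that the pin springs fully home in that next hole. Do not pinch or force the ring, leave the slat and everything else on the bench where it is, and finish clear of the jig.

Things in the scene. Friction and masses are not known exactly. Their poses are not given: they have to be found in the camera images.
- mitre_jig: Plywood jig board, 300 (x) x 460 (y) x 18 mm, fixed to the bench; place and heading vary. Origin: centre of its underside. +x points away from the robot (within 15 degrees), +y to the robot's left. A split fence, top 68 mm above the bench, crosses it at x = +90 to +112 mm. On its near part lies a dark steel index plate, top 24 mm above the bench, with five holes.
- pivot (a point): On the vertical pivot axis of the guide arm: on the board's middle line, 90 mm beyond its centre, 36 mm above the bench. Four upright saw-guide rods on the arm, tops 121 mm above the bench, stand within 45 mm of this axis.
- mitre_arm (a joint): Angle (rad) of the steel guide arm, a bar 36 mm wide, top 36 mm above the bench, from the pivot 215 mm towards the robot. 0: middle hole, the start. Positive: near end swung to the board's +y (robot's left). Next holes: +0.262 left, -0.262 right; stops +-0.60. Friction (about 1.5 N at the ring) keeps it where left. Pin home: locked, 0.005 rad play.
- index_pin (a joint): Height (m) of the spring index pin above fully home. Pin 10 mm thick, round nose, upright in a 26 mm wide housing (top 66 mm above the bench) on the arm, 200 mm from the pivot. 0: home. Above 0.012 it is out of the hole and its nose can ride on the index plate; stop at 0.022. Total push down about 4 N at home, 8 N at the stop; over a hole it snaps down by itself.
- ring_eye (a point): Centre of the round steel pull ring on the pin's top; it moves with pin and arm. Pin home: 110 mm above the bench, 183 mm from the pivot axis. 8 mm wire, opening 60 mm, 76 mm over all. Its opening faces the robot along the arm; its top leans 30 degrees from upright towards the pivot. Fingers tilted 30 to 45 degrees off vertical, tips forward, go in from the robot's side and lift its upper part.
- hole_left (a point): Mouth of the next hole on the robot's left, on the plate's top, 24 mm above the bench. The five brass-rimmed round holes are 12 mm wide, 15 degrees (52 mm) apart, on an arc of 200 mm radius about the pivot.
- hole_right (a point): Mouth of the next hole on the robot's right, on the plate's top, 24 mm above the bench; as the left one.
- slat_mid (a point): Centre of the loose pale wooden slat, 200 x 32 x 12 mm, lying flat on the bench beside the jig board, about 310 mm to the left or right of the board's middle line. It shows which way to swing; it is not to be touched.
- mallet_head (a point): Centre of the head (70 x 110 x 60 mm) of a wooden mallet lying on the bench on the other side of the jig, not to be touched.
- pencil: Flat carpenter's pencil, 160 x 14 x 8 mm, lying on the left part of the jig board. Origin: centre of its underside. Leave it.
- offcut: Wooden offcut, 60 x 36 x 22 mm, on the right part of the jig board. Origin: centre of its underside. Leave it.
- tape: Tape measure case, 70 x 40 x 60 mm, on the bench in front of the board. Origin: centre of its underside. Leave it.
- glue: Glue bottle, 60 mm wide, 160 mm tall, on the bench at the left. Origin: centre of its underside. Leave it.
- mug: White mug, 80 mm wide, 90 mm tall, on the bench at the right. Origin: centre of its underside. Leave it.
- tin: Grey tin, 84 mm wide, 100 mm tall, on the bench at the left. Origin: centre of its underside. Leave it.

How it is judged:
By the outcome, as a careful person would: the job done as asked, in the order asked, and still so for the second after the job is handed in, with the robot touching nothing.
It also fails if it takes over 64 s, if anything falls off the work surface, if the arm or the gripper's body presses on something with over 40 N, if the wrist force passes 120 N, or if a joint passes its speed limit or range.

## Working session

There is one attempt and no reset: what is moved stays moved. The work goes in short steps, each a Python script; the robot and the scene stay as the last script left them, time stands still between calls to the robot, and variables do not carry over. Pictures are saved under pics/ and viewed, at most 10 in all, crops included, and the job is handed in when it is done.

```bash
mkdir -p pics; python3 - <<'E'
from station import *
import cv2,numpy as np
for c in("side","top"):
    im,d=viewer.read_camera(c); cv2.imwrite(f"pics/a_{c}.png",im[:,:,::-1])
    i=viewer.camera_info(c); print(c,np.round(i["eye"],3),np.round(i["rotation"],2).tolist(),[k for k in i])
    for n in["pivot","ring_eye","hole_left","hole_right","slat_mid","mallet_head","mitre_jig","glue","tin","mug","tape","pencil","offcut"]:
        print(n,[(np.round(r["at"],3).tolist(),round(r["score"],2)) for r in tip_of(c,n)[:2]])
s=env.sense();print(s["t"],s["wrist_force"])
E
```

```text
side [0.498 1.247 0.798] [[-1.0, 0.03, -0.07], [-0.08, -0.49, 0.87], [-0.01, 0.87, 0.49]] ['intrinsics', 'eye', 'rotation']
pivot [([0.732, 0.084, 0.033], 0.72)]
ring_eye [([0.551, 0.072, 0.116], 0.58)]
hole_left [([0.537, 0.117, 0.025], 0.84)]
hole_right [([0.544, 0.016, 0.024], 0.68)]
slat_mid [([0.589, -0.235, 0.006], 0.78), ([0.538, 0.116, 0.026], 0.4)]
mallet_head [([0.447, 0.362, 0.033], 0.96)]
mitre_jig [([0.643, 0.075, 0.001], 0.7)]
glue [([0.405, 0.493, -0.003], 0.76)]
tin []
mug [([0.505, -0.56, -0.001], 0.67)]
tape [([0.415, 0.268, 0.003], 0.74)]
pencil [([0.583, 0.275, 0.019], 0.68)]
offcut [([0.651, -0.095, 0.023], 0.71)]
top [ 0.385 -0.002  1.653] [[0.01, 0.99, -0.15], [-1.0, 0.01, 0.0], [0.0, 0.15, 0.99]] ['intrinsics', 'eye', 'rotation']
pivot [([0.734, 0.084, 0.033], 0.87), ([0.64, 0.08, 0.001], 0.52)]
ring_eye [([0.549, 0.071, 0.116], 0.64), ([0.586, 0.272, 0.018], 0.51)]
hole_left [([0.532, 0.122, 0.024], 0.68)]
hole_right [([0.505, -0.555, 0.001], 0.58), ([0.544, 0.015, 0.023], 0.57)]
slat_mid [([0.59, -0.23, 0.007], 0.63)]
mallet_head [([0.45, 0.363, 0.03], 0.72)]
mitre_jig [([0.643, 0.08, -0.0], 0.79)]
glue [([0.407, 0.493, -0.002], 0.48)]
tin [([0.529, 0.536, 0.001], 0.75)]
mug [([0.504, -0.555, 0.002], 0.98)]
tape [([0.649, -0.096, 0.018], 0.65), ([0.415, 0.267, -0.003], 0.46)]
pencil [([0.588, 0.273, 0.017], 0.56), ([0.642, 0.076, -0.0], 0.48)]
offcut [([0.649, -0.097, 0.016], 0.49)]
1.4 [-0.19900591 -0.09837885 -0.76573438]
```

View pics/a_side.png

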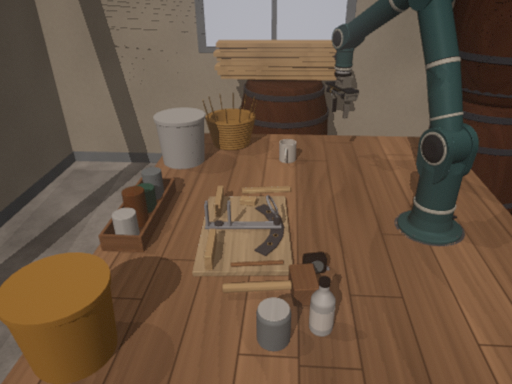

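View pics/a_top.png

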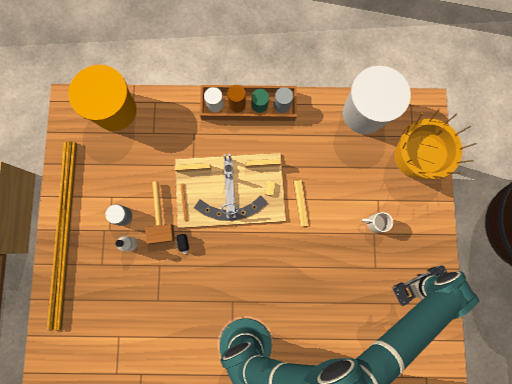

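The slat lies on the robot's right: it is at about (301,203) in the top picture, and the mallet is at (160,220) on the left. The guide arm therefore swings to hole_right. Next I'll fit the jig pose, then check that the poses are reachable.

```bash
cat > h.py <<'E'
from station import *
import numpy as np, json
from scipy.optimize import least_squares
from scipy.spatial.transform import Rotation as R
def jig(): return np.array(json.load(open("jig.json")))   # pivot x, y, heading
def pt(r, z, a, j):   # point at radius r from pivot, arm angle a (positive: left)
    h=j[2]-a
    return np.array([j[0]-r*np.cos(h), j[1]-r*np.sin(h), z])
def frame(a, j, tilt):
    h=j[2]-a
    f=np.array([np.cos(h),np.sin(h),0]); l=np.array([-f[1],f[0],0]); u=np.array([0,0,1.])
    z=np.sin(tilt)*f-np.cos(tilt)*u
    return f,np.column_stack([np.cross(l,z),l,z])
E
python3 - <<'E'
from h import *
M={"pivot":(0,.036,0),"ring_eye":(.183,.11,0),"hole_left":(.2,.024,.262),"hole_right":(.2,.024,-.262)}
obs=[]
for k in range(3):
    for c in("side","top"):
        viewer.read_camera(c)
        for n,(r,z,a) in M.items():
            for q in tip_of(c,n):
                if abs(q["at"][2]-z)<.015: obs.append((r,z,a,q["at"],n,c))
res=lambda p:np.concatenate([(pt(r,z,a,p)-at)[:2] for r,z,a,at,_,_ in obs])
p=least_squares(res,[.733,.084,.08],loss="soft_l1",f_scale=.003).x
json.dump(p.tolist(),open("jig.json","w")); print(p)
for o in obs: print(o[4],o[5],np.round(pt(*o[:3],p)-o[3],4))
eye=pt(.183,.11,0,p)
for t in(35,40,45):
  for a in(0,-.262):
    f,F=frame(a,p,np.radians(t)); e=pt(.183,.11,a,p)
    for s in(-.1,.025):
      for G in(F,F@np.diag([-1,-1,1])):
        q=solver.inverse_kinematics(e+s*F[:,2],G); print(t,a,s,None if q is None else np.round(q,2))
print(env.sense()["t"])
E
```

```text
[0.73209789 0.08360759 0.07756566]
pivot side [-0.0001 -0.0014  0.0035]
pivot side [ 0.2866 -0.2791  0.005 ]
ring_eye side [ 0.0004 -0.0011 -0.0033]
hole_left side [ 0.0003  0.0055 -0.0007]
hole_right side [ 0.0945 -0.3461 -0.005 ]
hole_right side [ 0.0018 -0.0006 -0.0012]
pivot top [-0.0017  0.0021  0.0017]
ring_eye top [ 0.0009 -0.0022 -0.0014]
hole_left top [-0.0018  0.0009 -0.002 ]
hole_left top [-0.1107  0.2191  0.0065]
hole_right top [-0.0004  0.0006  0.0058]
pivot side [-0.0033 -0.0018  0.0019]
ring_eye side [-0.004  -0.0002 -0.0013]
hole_left side [ 0.0001  0.0032 -0.006 ]
hole_right side [ 0.0034 -0.0019  0.0014]
pivot top [-0.0049  0.0007  0.0005]
pivot top [ 0.1973 -0.0363  0.012 ]
ring_eye top [-0.0011 -0.0021 -0.0019]
hole_left top [0.0022 0.0001 0.001 ]
hole_right top [ 0.0022  0.0024 -0.0012]
ring_eye side [-0.0011 -0.0004 -0.0029]
hole_left side [-0.0016  0.0021 -0.0002]
hole_right side [ 0.0024 -0.0018  0.0009]
pivot top [-0.0019  0.0046  0.0013]
ring_eye top [-0.0024 -0.0005 -0.0044]
hole_left top [-0.0008  0.0027 -0.0021]
hole_right top [ 0.0015  0.0013 -0.0001]
35
[... 279 characters left out ...]
0.262 -0.1 [ 0.7   0.1  -0.63  2.36 -0.93  0.22 -0.28]
35 -0.262 0.025 [ 1.04  0.94 -1.32  2.27  1.85  0.63  0.4 ]
35 -0.262 0.025 [ 1.04  0.94 -1.32  2.27  1.85  0.63 -2.74]
40 0 -0.1 None
40 0 -0.1 None
40 0 0.025 [ 0.82  0.96 -1.33  2.35  2.1   0.97 -0.2 ]
40 0 0.025 [ 0.34  0.49 -0.66  2.37  2.36  0.49  2.34]
40 -0.262 -0.1 None
40 -0.262 -0.1 None
40 -0.262 0.025 [ 1.07  0.98 -1.32  2.31  2.07  0.63  0.25]
40 -0.262 0.025 [ 0.78  0.59 -0.87  2.32  2.64  0.29  2.59]
45 0 -0.1 None
45 0 -0.1 None
45 0 0.025 None
45 0 0.025 None
45 -0.262 -0.1 None
45 -0.262 -0.1 None
45 -0.262 0.025 [ 1.1   1.05 -1.33  2.35  2.28  0.66  0.13]
45 -0.262 0.025 [ 0.81  0.64 -0.88  2.36  2.89  0.4   2.4 ]
2.9
```

```bash
python3 - <<'E'
from h import *
p=jig(); s=env.sense(); print(np.round(s["tcp_rot"],2).tolist())
effector.grasp(3)
f,F=frame(0,p,0.0)
e=pt(.183,.11,0,p)
env.reach(e-.08*f+[0,-.05,.17],F if s["tcp_rot"][1][1]>0 else F@np.diag([-1,-1,1]))
s=env.sense();print(s["t"],np.round(s["joint_positions"],2),s["gripper_width"],s["wrist_force"])
for t in(30,33,36):
 for sg in(1,-1):
  for a in(0,-.262):
    f,F=frame(a,p,np.radians(t)); e=pt(.183,.11,a,p)
    for d in(-.065,.025):
        q=solver.inverse_kinematics(e+d*F[:,2],F@np.diag([sg,sg,1])); print(t,sg,a,d,None if q is None else np.round(q,2))
E
```

```text
[[0.91, 0.42, 0.0], [0.42, -0.91, -0.0], [-0.0, 0.0, -1.0]]
6.5083 [ 0.38  0.13 -0.51  1.92  0.07  1.11 -1.66] 0.0003783223395490866 [ 0.26310699  0.45017768 -0.03168321]
30 1 0 -0.065 [ 0.57  0.23 -0.88  2.31  1.04  0.3   0.45]
30 1 0 0.025 [ 0.36  0.46 -0.67  2.27  1.7   0.33 -0.15]
30 1 -0.262 -0.065 [ 1.14  0.49 -1.29  2.26  0.99  0.36  1.04]
30 1 -0.262 0.025 [ 0.74  0.56 -0.89  2.23  1.51  0.24  0.51]
30 -1 0 -0.065 [ 0.14  0.15 -0.41  2.33  0.76  0.21 -2.45]
30 -1 0 0.025 [-0.03  0.37 -0.22  2.29  1.82  0.15  2.79]
30 -1 -0.262 -0.065 [ 0.59  0.21 -0.61  2.28 -0.3   0.2  -0.93]
30 -1 -0.262 0.025 [ 0.74  0.56 -0.89  2.23  1.51  0.24 -2.63]
33 1 0 -0.065 [ 0.47  0.19 -0.76  2.36  1.3   0.23  0.17]
33 1 0 0.025 [ 0.32  0.45 -0.63  2.3   1.96  0.34 -0.42]
33 1 -0.262 -0.065 [ 1.17  0.49 -1.3   2.3   1.15  0.29  0.89]
33 1 -0.262 0.025 [ 0.72  0.55 -0.84  2.26  1.9   0.19  0.12]
33 -1 0 -0.065 [ 0.18  0.15 -0.46  2.37  1.2   0.17 -2.89]
33 -1 0 0.025 [-0.22  0.36 -0.01  2.34  2.54  0.16  2.04]
33 -1 -0.262 -0.065 [ 1.17  0.49 -1.3   2.3   1.15  0.29 -2.25]
33 -1 -0.262 0.025 [ 1.03  0.93 -1.32  2.25  1.76  0.64 -2.68]
36 1 0 -0.065 [ 0.4   0.18 -0.69  2.41  1.72  0.22 -0.26]
36 1 0 0.025 [ 0.3   0.45 -0.61  2.34  2.18  0.38 -0.64]
36 1 -0.262 -0.065 [ 1.2   0.51 -1.31  2.34  1.43  0.25  0.64]
36 1 -0.262 0.025 [ 0.91  0.71 -1.08  2.28  2.    0.37  0.13]
36 -1 0 -0.065 None
36 -1 0 0.025 [-0.42  0.37  0.21  2.38  3.03  0.23  1.51]
36 -1 -0.262 -0.065 [ 1.2   0.51 -1.31  2.34  1.43  0.25 -2.5 ]
36 -1 -0.262 0.025 [ 1.04  0.95 -1.32  2.28  1.89  0.63 -2.77]
```

```bash
python3 - <<'E'
from h import *
import cv2
p=jig(); f,F=frame(0,p,np.radians(34)); u=np.array([0,0,1.])
c=pt(.183,.11,0,p)+.005*(.5*f+.866*u)
env.reach(c-.065*F[:,2],F)
s=env.sense();print(s["t"],np.round(s["joint_positions"],2))
env.movel(c-.03*F[:,2],F,rate=.08)
w=env.sense()["wrist_force"]
env.movel(c+.028*F[:,2],F,rate=.05)
s=env.sense();print(s["t"],np.round(s["joint_positions"],2),w,s["wrist_force"],s["ee_pos"]-c-.028*F[:,2])
for n in("side","top"):
    im,d=viewer.read_camera(n)
    print(tip_of(n,"ring_eye")[:1])
    K=viewer.camera_info(n); q=np.array(K["rotation"]).T@(c-K["eye"]); k=np.array(K["intrinsics"])
    x=int(k[0,0]*q[0]/-q[2]+k[0,2]);y=int(k[1,1]*-q[1]/-q[2]+k[1,2]); print(x,y)
    cv2.imwrite(f"pics/b_{n}.png",cv2.resize(im[max(y-50,0):y+50,x-60:x+60,::-1],None,fx=5,fy=5,interpolation=2))
E
```

```text
8.0667 [ 0.45  0.18 -0.74  2.37  1.37  0.22  0.11]
9.9583 [ 0.4   0.48 -0.72  2.3   1.97  0.39 -0.41] [ 0.39839509 -0.27516419 -0.66209495] [ 0.37211032  0.58572273 -0.37130233] [ 8.87590202e-06 -6.77279274e-06  2.59223826e-04]
[{'at': [0.5524, 0.0688, 0.1156], 'score': 0.57}]
271 203
[{'at': [0.5477, 0.0712, 0.1107], 'score': 0.48}]
229 207
```

View pics/b_side.png

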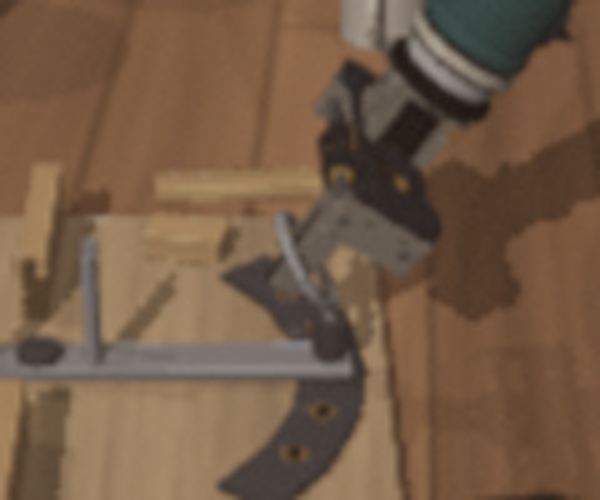

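The closed fingertips pass through the ring without touching it: the tip is at about (275,285) in the crop, beyond the wire at (285–330, 215–310). Next I'll lift in small steps and watch the force.

```bash
python3 - <<'E'
from h import *
s=env.sense(); p0=s["ee_pos"].copy(); w0=s["wrist_force"].copy(); zc=None
for k in range(1,30):
    env.movel(p0+[0,0,.002*k],rate=.03)
    s=env.sense(); w=s["wrist_force"]-w0; z=s["ee_pos"][2]-p0[2]
    print(2*k,round(z*1e3,1),np.round(w,1))
    if zc is None and w[2]<-3: zc=z-.001
    if zc is not None and z-zc>=.0165 or abs(w[2])>14: break
print(s["t"],zc,np.round(s["joint_positions"],2))
viewer.read_camera("side"); print(tip_of("side","ring_eye")[:1])
viewer.read_camera("top"); print(tip_of("top","ring_eye")[:1])
E
```

```text
2 2.3 [0.1 1.8 0.7]
4 4.2 [-0.2  1.1 -1.4]
6 6.2 [0.1 0.5 1.1]
8 8.2 [ 0.2  0.1 -0.4]
10 10.2 [0.  0.  0.4]
12 12.2 [-0.2  0.   0.2]
14 14.2 [0.2 0.  0. ]
16 16.0 [-0.3  0.7 -0.6]
18 17.7 [-1.6  1.  -1.3]
20 19.4 [-1.5  0.6 -3.2]
22 21.6 [-3.6  0.2 -3.8]
24 23.7 [-4.3  0.4 -4.5]
26 25.7 [-4.8  1.  -6.1]
28 27.8 [-5.3  0.4 -5.2]
30 29.8 [-6.2  0.3 -6.3]
32 31.9 [-6.   0.1 -6.2]
34 33.9 [-6.3  1.9 -5.6]
36 35.9 [-6.   1.1 -8.2]
14.6583 0.018447227619352677 [ 0.36  0.37 -0.67  2.29  1.73  0.3  -0.21]
[{'at': [0.5494, 0.073, 0.1326], 'score': 0.47}]
[{'at': [0.5509, 0.0684, 0.1313], 'score': 0.52}]
```

```bash
python3 - <<'E'
from h import *
p=jig(); s=env.sense(); p0=s["ee_pos"].copy(); R0=s["tcp_rot"].copy(); P=np.array([p[0],p[1],0])
for a in np.linspace(0,.262,8)[1:]:
    Q=R.from_rotvec([0,0,a]).as_matrix()
    env.movel(P+Q@(p0-P),Q@R0,rate=.05)
    s=env.sense(); print(round(a,3),np.round(s["wrist_force"],1))
print(s["t"],np.round(s["joint_positions"],2))
def ang():
    A=[]
    for k in range(3):
      for n in("side","top"):
        viewer.read_camera(n)
        for q in tip_of(n,"ring_eye")[:1]:
            v=P-np.array(q["at"]); A.append([round(p[2]-np.arctan2(v[1],v[0]),3),round(q["at"][2],4)])
    return A
print(ang())
E
```

```text
0.037 [-5.2 -1.2 -5.7]
0.075 [-5.4 -1.  -7.5]
0.112 [-5.5 -1.1 -7.7]
0.15 [-6.6 -1.4 -7. ]
0.187 [-4.5 -1.3 -6.4]
0.225 [-4.7 -1.6 -8.3]
0.262 [-4.3 -2.7 -6. ]
16.825 [ 0.77  0.47 -0.9   2.24  1.49  0.16  0.5 ]
[[np.float64(-0.268), 0.1283], [np.float64(-0.262), 0.1298], [np.float64(-0.277), 0.1265], [np.float64(-0.269), 0.1277], [np.float64(-0.254), 0.1323], [np.float64(-0.257), 0.1283]]
```

```bash
python3 - <<'E'
from h import *
p=jig(); P=np.array([p[0],p[1],0])
s=env.sense(); p0=s["ee_pos"].copy()
for dz in(2,4,6,8,11,14,18,23,28,33):
    env.movel(p0-[0,0,dz*1e-3],rate=.05)
    s=env.sense(); print(dz,np.round(s["wrist_force"],1))
print(s["t"],np.round(s["joint_positions"],2))
for k in range(3):
  for n in("side","top"):
    viewer.read_camera(n)
    for q in tip_of(n,"ring_eye")[:1]:
        v=P-np.array(q["at"]); print(n,round(p[2]-np.arctan2(v[1],v[0]),3),round(q["at"][2],4))
E
```

```text
2 [-4.1 -2.9 -6.4]
4 [-4.5 -3.4 -6.7]
6 [-5.3 -1.6 -5.7]
8 [-5.2 -0.5 -6.8]
11 [-5.9 -0.7 -6.5]
14 [-5.7 -0.  -5.6]
18 [-4.1  0.5 -2.7]
23 [-0.4  0.5 -1.1]
28 [ 0.5 -0.4 -0.2]
33 [ 0.4 -0.2  0.4]
19.925 [ 0.82  0.61 -0.97  2.25  1.86  0.26  0.21]
side -0.261 0.1099
top -0.264 0.1141
side -0.261 0.1128
top -0.265 0.111
side -0.264 0.115
top -0.259 0.1152
```

The ring's height and angle match the pin being home in the right-hand hole. Next I'll withdraw and check.

```bash
python3 - <<'E'
from h import *
import cv2
p=jig(); P=np.array([p[0],p[1],0])
s=env.sense(); p0=s["ee_pos"].copy(); z=s["tcp_rot"][:,2]
env.movel(p0-.045*z,rate=.06); print(env.sense()["wrist_force"])
env.movel(p0-.085*z,rate=.08)
try: env.movel(env.sense()["ee_pos"]+[-.02,-.05,.12],rate=.15)
except env.PlanningError as e: print(e); env.goto_joints([0.9,0.1,-.5,1.9,.07,1.1,-1])
print(env.sense()["t"],env.sense()["ee_pos"])
for k in range(3):
  for n in("side","top"):
    im,d=viewer.read_camera(n)
    for q in tip_of(n,"ring_eye")[:1]:
        v=P-np.array(q["at"]); print(n,round(p[2]-np.arctan2(v[1],v[0]),3),round(q["at"][2],4))
    if k==0:cv2.imwrite(f"pics/c_{n}.png",cv2.resize(im[150:290,180:330,::-1] if n=="side" else im[130:260,140:320,::-1],None,fx=4,fy=4,interpolation=2))
E
```

```text
[ 0.25241332 -0.91730724 -0.22115085]
25.325 [ 0.51148585 -0.04005103  0.28398707]
side -0.265 0.1118
top 0.009 -0.0008
top -0.259 0.1149
side -0.268 0.1162
top -0.248 0.114
```

View pics/c_side.png

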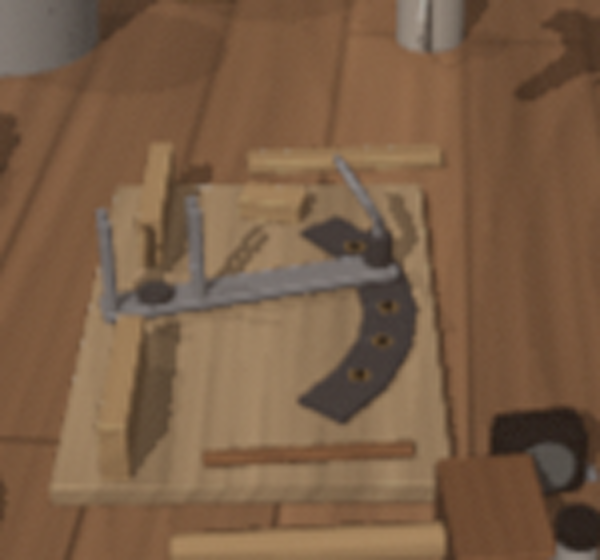

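The crop shows the arm over the second hole from the right, with one free hole beyond it at (355,245) and three on the left at (388,307), (382,341) and (358,375). The ring is at its home height and the gripper is clear, with the slat, offcut and pencil where they were.

```bash
python3 -c "
from station import *
print(workorder.finish_job())"
```

```text
the job is handed in; nothing more can be done
None
```

I lifted the index pin by its ring, swung the guide arm one hole to the right (the slat's side) and let the pin drop home there; the gripper is clear, nothing else appears to have moved, and the job is handed in at about 26 s.

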